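Load a carrier past the dock's drop catch

ROBOT

A 6-joint arm with a two-finger parallel gripper is mounted at the origin on the work surface. World frame = base frame: x ahead of the robot, y to its left, z up, the work surface at z = 0. Lengths are in mm, angles in degrees, forces in N, time in s.
With the tool pointing down it reaches from about 350 to 725 mm from the base axis. Payload 6 kg.
Tool frame: the origin (TCP) lies midway between the tips of the shut fingers; the grasp point (between the pads) lies 19 mm behind it; z points along the fingers, y is the line along which they close (so a half turn about z gives the same grasp; the last joint's range is limited). The gripper opens to 85 mm and grips with 20 to 120 N. Pads are 22 mm wide; open, the fingers measure 114 mm over their backs; the gripper's body (76 mm by 85 mm) begins 54 mm behind the grasp point. The pads swing forward as they close: fully open they stand 13 mm farther back than shut.
Start: joints at [84.952, 2.303, 4.859, 0, -92.561, -19.12], TCP at [245.614, 547.4, 231.261] pointing down, gripper open.
Joint ranges: [-146.85, 146.85], [-73.84, 115.35], [-62.03, 85.46], [-188.31, 113.3], [-161.28, -10.13], [-171.36, 171.36]. Speed limits (degrees/s): [147.25, 147.25, 172.46, 180, 180, 180].

INTERFACE

Orientations are given as [roll, pitch, yaw] about the fixed x, y, z axes, in that order (R = Rz(yaw) Ry(pitch) Rx(roll)).
In Python, from bench import readout, eyes, job gives the robot as it stands.
- The arm moves only by the shell command python3 -m inch 'ROWS' [FORCE]. ROWS is JSON, a list of rows, each a list of 7 numbers: the closure, from 0 (fully open) to 1 (shut), then the shift along the tool's x, y, z in cm, then the turn, a rotation vector about the tool's x, y, z in rad. In form: [[gripper, tx, ty, tz, ax, ay, az], ...]. A call has exactly 5 rows; each row shifts and turns the commanded pose from where the row before left it, along the tool's axes as they then stand; what a row does not reach is not made up. A row lasts 1/12 s, in which the tool goes at most 41.7 mm and 7.16 degrees, less where a joint would pass 70% of its speed; a pose out of reach is approached as far as the arm can. A call with a gripper value outside its range is refused whole. The fingers move at their own pace and stop on an object; FORCE is the grip in N (left out, the last holds). Time passes only in rows, so rows that do not move let the fingers close, or fill a call up. It gives the time, the measured TCP pose, the force, the opening and the grip force at its end, in the units of the state.
- readout.get_state(): the state, without advancing time (a new reading comes with each control period).
- eyes.camera(name): name is "side" or "top" or "wrist"; returns (picture, depth): 420x560x3 uint8, red, green, blue; 420x560 float32, mm along the optical axis (not along the pixel's ray), 0 where there is no reading.
- eyes.get_calibration(name): a dict with "camera_matrix" (3x3 intrinsics, pixels), "R" (3x3) and "t" (3): a world point X has camera coordinates R X + t; the wrist camera has in their place "mount" (4x4, takes a point from camera to tool coordinates, whose origin is the TCP and whose axes are the flange's). Camera axes: x right, y down, z forward; pixel columns grow to the right and rows downward; lengths in mm; the calibration is good to about 2 mm. A picture is of the moment at which its call begins: read the wrist's pose just before it. get_calibration takes no time and is no camera call.
- job.close_job(): hands the job in; it is judged then, once.
The state is a dict: "clock": time; "joint_positions": joint angles; "joint_velocities": joint speeds; "tau": joint torques, N m; "ee_pos": TCP position; "tool_rot": TCP orientation; "wrist_force": force on the tool from outside, world axes, zero at the start; "wrist_torque": the same for the moment, N m; "finger_gap": finger opening in mm; "finger_force": force on a finger pad.
Only numpy, scipy, OpenCV 4.12 (cv2) and the standard library are available. Lean on these libraries where they do the work, as an engineer would, in place of code of your own. Each camera call takes 0.05 s, during which the arm holds its last target. There are 200 camera calls.

TASK

Set the square-post carrier down flat in the flared mouth of the aluminium loading dock, then slide it along between the rails so that its own front edge lifts the hinged drop catch, and go on against the spring buffer just until the catch falls shut behind it; then let go and leave it held there. Do it gently: do not bottom the buffer, jam the carrier hard into the dock or touch the catch with the robot, and leave the other things on the table where they are.

Things in the scene. Friction and masses are not known exactly. Their poses are not given: they have to be found in the camera images.
- carrier_mid (a point): Carrier to load: grey plastic plate 90 x 90 x 12 mm (any of its four sides may lead), 0.4 to 0.6 kg, with an upright square aluminium post 24 x 24 mm at its centre, faces parallel to the plate's sides, reaching from 12 to 80 mm above the plate's underside. This point: on the post's axis, 40 mm above the underside; z up, x and y square to the sides.
- dock: Loading dock, fixed: aluminium floor plate 12 mm thick and 148 mm wide, from 185 mm behind to 150 mm ahead of the origin (on the table, on its centre line). +x: loading direction, y: left. Steel rails 10 mm high stand 94 mm apart (2 mm free each side of the carrier) from x = -50 to 90 mm and flare out evenly to 130 mm apart at the open end, x = -185 mm.
- mouth (a point): On the dock's floor (12 mm above the table), centre line, x = -137 mm: a carrier centred here lies in the flared mouth, clear of the catch and its axle, and can be set down from above with 10 mm to spare ahead and 5 mm aside. Axes as the dock's.
- berth (a point): On the dock's floor, centre line, x = 45 mm: middle of a carrier held by the catch, when the stop frame is at its middle place. The dark steel stop frame carries the catch (left side) and the buffer (far end); it is clamped up to 12 mm either way along the dock from run to run and is not measured (this point does not follow it): find it by feel or sight.
- catch_spot (a point): On the dock's floor under the catch's nose, 36 mm left of the centre line, x = 0: its holding face when the frame is at its middle place (up to 12 mm off along the dock). The plate's front edge meets the catch's sloping underside about 30 mm before the holding face; the nose drops once the plate's rear edge is about 3 mm past the holding face.
- catch (a joint): Drop catch on the frame: steel arm 12 mm wide, 60 mm long, 0.12 kg, swinging freely on an axle 38 mm above the table, 60 mm before its holding face, sloping down in the loading direction to a blunt nose 3 mm above the dock's floor. 0 = hanging shut, positive = nose raised (rad); about 0.18 while it rides on the plate. It resists with only about 1 N.
- buffer (a joint): Spring plunger at the frame's far end, on the centre line, 19 mm above the table, face 12 mm across. 0 = out, positive = pushed in (m). Pushes back with 3 N when touched and 1.6 N more per mm: 8 N at 3 mm (carrier held by the catch), 13 N at 6 mm (catch drops), bottomed at 11 mm (21 N). Sliding friction adds 1 to 3 N, rubbing rails more. Let go, it pushes the carrier back on to the catch.
- spare: Another carrier, same plate but with a low round stud 44 mm across and 18 mm high instead of the post; stays on the table. Origin at its underside's centre.
- screwdriver: Screwdriver lying on the table, 180 mm long; stays. Origin at its middle, underside.
- blank_a: Aluminium disc blank, 32 mm across, 24 mm high; stays. Origin at its underside.
- blank_b: Black plastic disc blank, 32 mm across, 24 mm high; stays. Origin at its underside.
- sensor: Small grey sensor block 65 x 30 x 26 mm with a brass nose; stays. Origin at its underside.
- valve: Aluminium valve block 70 x 36 x 52 mm with a black coil; stays. Origin at its underside.
- jar: Small closed jar, 56 mm across, 70 mm high; stays. Origin at its underside.
Things that resemble listed ones, but are neither listed nor needed, are in the scene too. What is shaped like the part that bears carrier_mid but turquoise or yellow is not meant.

How it is judged:
By the outcome, as a careful person would: the job done as asked, in the order asked, and still so for the second after the job is handed in, with the robot touching nothing.
It also fails if it takes over 66 s, if anything falls off the work surface, if the arm or the gripper's body presses on something with over 40 N, if the wrist force passes 120 N, or if a joint passes its speed limit or range.

## Working session

There is one attempt and no reset: what is moved stays moved. The work goes in short steps, Python scripts to look and compute and a shell command to move; the robot and the scene stay as the last step left them, time stands still between calls to the robot, and variables do not carry over. Pictures are saved under pics/ and viewed, at most 14 in all, crops included, and the job is handed in when it is done.

```bash
mkdir -p pics; ls; python3 - <<'E'
from bench import readout,eyes
import cv2,numpy as np
s=readout.get_state();print(s)
for n in("top","side"):
    p,d=eyes.camera(n);np.savez(f"{n}0.npz",p=p,d=d,**{k:np.array(v) for k,v in eyes.get_calibration(n).items()})
    cv2.imwrite(f"pics/{n}0.png",cv2.cvtColor(p,cv2.COLOR_RGB2BGR))
    print(n,eyes.get_calibration(n))
print(eyes.get_calibration("wrist"))
E
```

```text
pics
{'clock': 0.0, 'joint_positions': array([ 8.49519920e+01,  2.34017927e+00,  4.80321949e+00, -2.52493695e-02,
       -9.25620087e+01, -1.91203771e+01]), 'joint_velocities': array([ 0.01498058, -0.01449014, -0.00198473, -0.07125654,  0.00074457,
        0.02989372]), 'tau': array([ 8.89486842e-05, -3.68201745e+01,  3.47403216e+01,  6.93190813e+00,
       -5.50788041e-03, -1.67458018e-05]), 'ee_pos': array([245.44323639, 547.14974595, 230.27689468]), 'tool_rot': array([ 1.79898229e+02, -8.58304472e-03, -2.41672706e+01]), 'wrist_force': array([-0.52363492,  0.22167381,  0.0726055 ]), 'wrist_torque': array([ 0.02486509, -0.00294733, -0.01568648]), 'finger_force': 0.0, 'finger_gap': 85.327467651718}
top {'camera_matrix': array([[509.94096073,   0.        , 273.46068154],
       [  0.        , 509.94096073, 201.95752258],
       [  0.        ,   0.        ,   1.        ]]), 'R': array([[ 0.00268365, -0.99997843, -0.00599397],
       [-0.9857299 , -0.00163644, -0.1683267 ],
       [ 0.16831326,  0.00636017, -0.98571304]]), 't': array([ -21.2105592 ,  472.75395358, 1393.09349177])}
side 
[... 206 characters left out ...]
2676, -0.01737299],
       [-0.12177051, -0.76451798, -0.6329962 ],
       [ 0.07738003,  0.62848894, -0.77395994]]), 't': array([-463.80426652,   69.70493401, 1291.17571997])}
{'camera_matrix': array([[354.49905693,   0.        , 276.72211629],
       [  0.        , 354.49905693, 204.81287637],
       [  0.        ,   0.        ,   1.        ]]), 'mount': array([[-1.55910304e-04, -9.55687234e-01, -2.94383911e-01,
         7.48389452e+01],
       [ 9.99999024e-01, -5.57670921e-04,  1.28080650e-03,
        -3.88969184e-01],
       [-1.38821977e-03, -2.94383424e-01,  9.55686388e-01,
        -1.42846513e+02],
       [ 0.00000000e+00,  0.00000000e+00,  0.00000000e+00,
         1.00000000e+00]])}
```

View pics/top0.png

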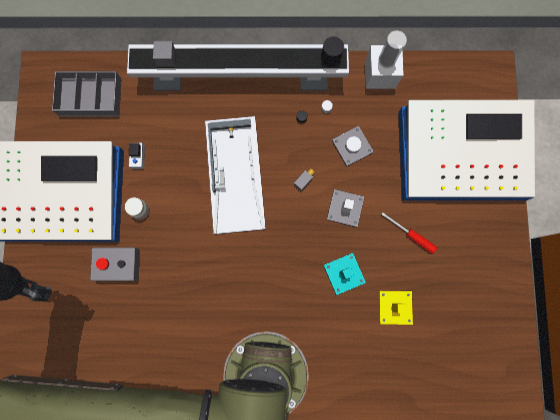

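View pics/side0.png

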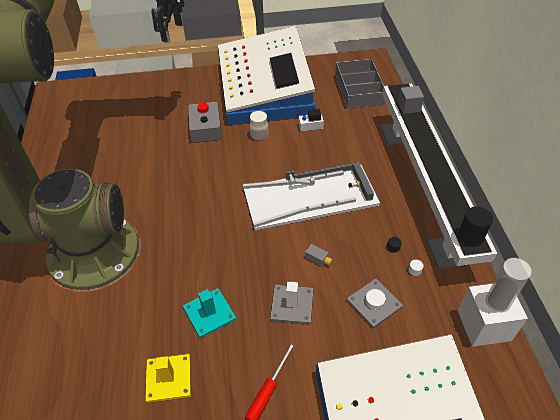

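The top view shows four post- or stud-bearing plates: grey with a square post (346,208), grey with a round stud (353,145), turquoise (345,273) and yellow (396,308). The grey square-post one at (346,208) is the carrier; the round stud is the spare. The dock runs from its open mouth (238,230) to the buffer end (232,122).

```bash
cat > h.py <<'E'
import numpy as np,cv2
def load(n):
    z=np.load(n);return z['p'],z['d'],z['camera_matrix'],z['R'],z['t']
def world(d,K,R,t):
    v,u=np.mgrid[:d.shape[0],:d.shape[1]]
    c=np.stack([(u-K[0,2])/K[0,0]*d,(v-K[1,2])/K[1,1]*d,d],-1)
    return (c-t)@R
E
python3 - <<'E'
from h import *
for n,b in(("top",(320,180,375,235)),("side",(260,270,325,335))):
    p,d,K,R,t=load(n+"0.npz");W=world(d,K,R,t)
    x0,y0,x1,y1=b;w=W[y0:y1,x0:x1].reshape(-1,3);c=p[y0:y1,x0:x1].reshape(-1,3)
    print(n,"table z",np.median(w[:,2]))
    pl=w[(w[:,2]>8)&(w[:,2]<18)];po=w[(w[:,2]>70)&(w[:,2]<92)]
    for q in(pl,po):
        if len(q)>5:
            print(len(q),q.mean(0),q[:,2].min(),q[:,2].max(),cv2.minAreaRect(q[:,:2].astype(np.float32)))
    # dock floor
p,d,K,R,t=load("top0.npz");W=world(d,K,R,t)
m=np.zeros(d.shape,bool);m[110:240,195:275]=1
f=m&(W[...,2]>7)&(W[...,2]<30)
q=W[f];print("dock",len(q),np.median(q[:,2]),cv2.minAreaRect(q[:,:2].astype(np.float32)))
p2,d2,K2,R2,t2=load("side0.npz")
a=cv2.resize(p[170:245,310:385],(400,400),interpolation=3);b=cv2.resize(p[105:240,195:275],(237,400),interpolation=3);e=p2[265:340,260:335]
cv2.imwrite("pics/c.png",cv2.cvtColor(np.hstack([a,b]),4)) 
cv2.imwrite("pics/s.png",cv2.cvtColor(cv2.resize(np.hstack([p2[155:235,235:385]]),(750,400),interpolation=3),4))
E
```

```text
top table z 3.2856940768719247
790 [ 462.35730933 -224.459957     12.86832325] 8.069024591585851 17.99721781208852 ((466.314208984375, -227.23416137695312), (145.15260314941406, 144.49871826171875), 0.8333845734596252)
85 [ 462.53215373 -224.87088437   80.3219867 ] 70.17327012120316 88.54033787978545 ((463.0652160644531, -224.78314208984375), (23.58186912536621, 25.878433227539062), 78.64521789550781)
side table z 1.6706599383779117
1161 [ 460.80934677 -231.81725543   12.13482395] 8.02889462223926 17.77651873278632 ((461.6609191894531, -226.29942321777344), (93.52102661132812, 89.91309356689453), 75.78397369384766)
134 [ 461.44959927 -228.16247906   79.06293876] 70.02126614035205 86.38029252910975 ((461.31878662109375, -226.0207061767578), (25.4632511138916, 23.64244270324707), 80.76222229003906)
dock 5274 13.854491472081044 ((561.7099609375, 93.72598266601562), (380.84686279296875, 230.09556579589844), 0.14349590241909027)
```

View pics/c.png

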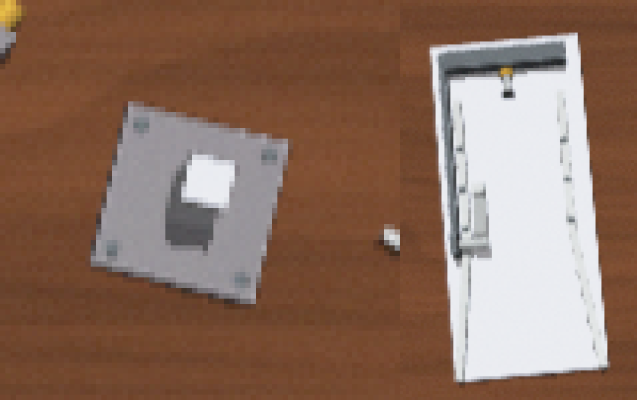

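View pics/s.png

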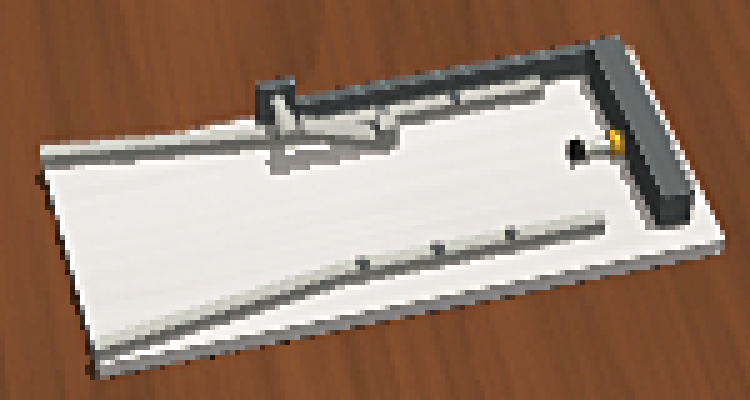

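The crop confirms a grey plate with a square aluminium post, which is the carrier. The dock crop shows the catch at the left rail, its axle bracket at about (470,255), and the plunger at (507,85). Now exact poses.

```bash
cat >> h.py <<'E'
def atz(uv,z,K,R,t):
    r=np.c_[(uv-K[[0,1],[2,2]])/K[0,0],np.ones(len(uv))]@R
    o=-t@R
    return o+r*((z-o[2])/r[:,2])[:,None]
E
python3 - <<'E'
from h import *
for n,b,bd in(("top",(320,180,375,235),(195,105,275,240)),("side",(260,270,325,335),(235,155,385,235))):
    p,d,K,R,t=load(n+"0.npz");W=world(d,K,R,t);pi=p.astype(int)
    sat=pi.max(-1)-pi.min(-1)
    def comp(m,b):
        k=np.zeros(m.shape,np.uint8);k[b[1]:b[3],b[0]:b[2]]=1
        k=cv2.morphologyEx((m&(k>0)).astype(np.uint8),cv2.MORPH_CLOSE,np.ones((3,3)))
        nn,l,st,_=cv2.connectedComponentsWithStats(k);i=1+st[1:,4].argmax();return l==i
    m=comp(sat<30,b)
    c=cv2.findContours(m.astype(np.uint8),0,1)[0][0].reshape(-1,2)
    q=atz(c,12,K,R,t); q=q[:, :2]
    print(n,"carrier",cv2.minAreaRect(q.astype(np.float32)))
    post=(W[...,2]>70)&(W[...,2]<92)&m; print("post",W[post].mean(0))
    m=comp((sat<30)&(pi.min(-1)>(45)),bd)
    c=cv2.findContours(m.astype(np.uint8),0,1)[0][0].reshape(-1,2)
    q=atz(c,12,K,R,t)[:,:2].astype(np.float32)
    r=cv2.minAreaRect(q);print("dock",r,cv2.boxPoints(r).round(1).tolist())
E
```

```text
top carrier ((461.0093994140625, -224.75172424316406), (90.70803833007812, 92.48441314697266), 75.89070129394531)
post [ 462.53215373 -224.87088437   80.3219867 ]
dock ((560.1691284179688, 93.5230484008789), (338.6770935058594, 148.95700073242188), 5.593289375305176) [[384.3999938964844, 151.10000610351562], [398.8999938964844, 2.9000000953674316], [736.0, 35.900001525878906], [721.4000244140625, 184.1999969482422]]
side carrier ((461.9636535644531, -223.27586364746094), (106.135986328125, 90.42940521240234), 75.78174591064453)
post [ 461.36565739 -228.24799996   79.04931747]
dock ((559.2001953125, 101.76193237304688), (335.41741943359375, 183.0583038330078), 5.5995049476623535) [[383.3999938964844, 176.5], [401.20001220703125, -5.699999809265137], [735.0, 27.0], [717.2000122070312, 209.1999969482422]]
```

```bash
R='[0,0,0,0,0,0,0.093]'
python3 -m inch '[[0,0,0,0,0,0,0.093],[0,0,0,0,0,0,0.093],[0,0,0,0,0,0,0.093],[0,0,0,0,0,0,0.093],[0,0,0,0,0,0,0.093]]' >/dev/null
python3 -m inch '[[0,0,0,0,0,0,0.093],[0,0,0,0,0,0,0.093],[0,0,0,0,0,0,0.093],[0,0,0,0,0,0,0.093],[0,0,0,0,0,0,0.093]]' >/dev/null
python3 -m inch '[[0,0,0,0,0,0,0.093],[0,0,0,0,0,0,0.093],[0,0,0,0,0,0,0.093],[0,0,0,0,0,0,0.093],[0,0,0,0,0,0,0.093]]'
python3 -m inch '[[0,2.785,-1.592,0,0,0,0],[0,2.785,-1.592,0,0,0,0],[0,2.785,-1.592,0,0,0,0],[0,2.785,-1.592,0,0,0,0],[0,2.785,-1.592,0,0,0,0]]'
python3 -m inch '[[0,2.785,-1.592,0,0,0,0],[0,2.785,-1.592,0,0,0,0],[0,2.785,-1.592,0,0,0,0],[0,2.785,-1.592,0,0,0,0],[0,2.785,-1.592,0,0,0,0]]' >/dev/null
python3 -m inch '[[0,2.785,-1.592,0,0,0,0],[0,2.785,-1.592,0,0,0,0],[0,2.785,-1.592,0,0,0,0],[0,2.785,-1.592,0,0,0,0],[0,2.785,-1.592,0,0,0,0]]' >/dev/null
python3 -m inch '[[0,2.785,-1.592,0,0,0,0],[0,2.785,-1.592,0,0,0,0],[0,2.785,-1.592,0,0,0,0],[0,2.785,-1.592,0,0,0,0],[0,2.785,-1.592,0,0,0,0]]' >/dev/null
python3 -m inch '[[0,2.785,-1.592,0,0,0,0],[0,2.785,-1.592,0,0,0,0],[0,2.785,-1.592,0,0,0,0],[0,2.785,-1.592,0,0,0,0],[0,2.785,-1.592,0,0,0,0]]'
python3 -m inch '[[0,0,0,0,0,0,0],[0,0,0,0,0,0,0],[0,0,0,0,0,0,0],[0,0,0,0,0,0,0],[0,0,0,0,0,0,0]]'
cat >> h.py <<'E'
from scipy.spatial.transform import Rotation as Ro
def wrist(name):
    from bench import readout,eyes
    s=readout.get_state();p,d=eyes.camera("wrist");c=eyes.get_calibration("wrist")
    T=np.eye(4);T[:3,:3]=Ro.from_euler("xyz",s["tool_rot"],degrees=True).as_matrix();T[:3,3]=s["ee_pos"]
    M=T@np.array(c["mount"]);R=M[:3,:3].T;t=-R@M[:3,3];K=np.array(c["camera_matrix"])
    np.savez(name+".npz",p=p,d=d,camera_matrix=K,R=R,t=t);cv2.imwrite(f"pics/{name}.png",cv2.cvtColor(p,4))
    return p,d,K,R,t
E
python3 - <<'E'
from h import *
p,d,K,R,t=wrist("w1");W=world(d,K,R,t)
q=W[(W[...,2]>65)&(W[...,2]<95)&(abs(W[...,0]-462)<60)&(abs(W[...,1]+225)<60)]
q=q[np.abs(q[:,2]-np.median(q[:,2]))<4]
print(len(q),np.median(q[:,2]),cv2.minAreaRect(q[:,:2].astype(np.float32)))
E
```

```text
clock: 1.35
ee_pos: [245.5, 547.2, 230.7]
tool_rot: [180.0, -0.1, -104.4]
wrist_force: [-0.3, 1.0, -0.5]
finger_gap: 85.3
finger_force: 0.0
clock: 1.77
ee_pos: [289.0, 391.4, 230.7]
tool_rot: [180.0, -0.1, -104.1]
wrist_force: [0.1, -1.3, -0.1]
finger_gap: 85.7
finger_force: 0.0
clock: 3.43
ee_pos: [462.0, -226.5, 230.9]
tool_rot: [180.0, 0.0, -104.1]
wrist_force: [1.0, 0.7, 0.2]
finger_gap: 85.5
finger_force: 0.0
clock: 3.85
ee_pos: [462.1, -223.9, 231.8]
tool_rot: [-179.9, 0.0, -104.0]
wrist_force: [0.9, 1.0, 0.0]
finger_gap: 85.2
finger_force: 0.0
781 80.03368110009815 ((461.8502502441406, -226.86073303222656), (23.79520034790039, 23.956357955932617), 76.28952026367188)
```

View pics/w1.png

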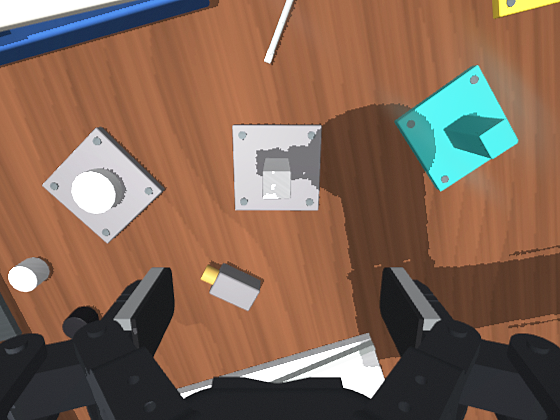

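Wrist view: grey carrier square to the tool at (277,168), spare at (95,190), sensor at (235,285). The pads clear all of them. Descend and grip.

```bash
python3 -m inch '[[0,0.25,0,3,0,0,0],[0,0,0,3,0,0,0],[0,0,0,3,0,0,0],[0,0,0,3,0,0,0],[0,0,0,2.5,0,0,0]]' >/dev/null
python3 -m inch '[[0,0,0,1.5,0,0,0],[0,0,0,1.5,0,0,0],[0,0,0,1,0,0,0],[0,0,0,0.5,0,0,0],[0,0,0,0,0,0,0]]'
python3 -m inch '[[0.4,0,0,0,0,0,0],[0.5,0,0,0,0,0,0],[0.6,0,0,0,0,0,0],[0.7,0,0,0,0,0,0],[0.8,0,0,0,0,0,0]]' 50
python3 -m inch '[[1,0,0,0,0,0,0],[1,0,0,0,0,0,0],[1,0,0,0,0,0,0],[1,0,0,0,0,0,0],[1,0,0,0,0,0,0]]' 60
python3 -m inch '[[1,0,0,0,0,0,0],[1,0,0,0,0,0,0],[1,0,0,-0.5,0,0,0],[1,0,0,-0.5,0,0,0],[1,0,0,-1,0,0,0]]'
```

```text
clock: 4.73
ee_pos: [461.1, -226.8, 40.6]
tool_rot: [179.9, -0.0, -104.1]
wrist_force: [-0.9, -0.1, -0.7]
finger_gap: 85.8
finger_force: 0.0
clock: 5.15
ee_pos: [461.7, -227.3, 41.9]
tool_rot: [-180.0, 0.0, -104.1]
wrist_force: [0.3, 0.4, -0.5]
finger_gap: 25.5
finger_force: 0.0
clock: 5.57
ee_pos: [462.0, -227.4, 41.9]
tool_rot: [-179.9, -0.0, -104.1]
wrist_force: [2.4, 0.6, 2.9]
finger_gap: 23.5
finger_force: 59.7
clock: 5.98
ee_pos: [459.5, -226.7, 59.3]
tool_rot: [179.7, 0.0, -104.1]
wrist_force: [0.6, 0.6, -5.0]
finger_gap: 23.1
finger_force: 59.1
```

```bash
python3 -m inch '[[1,0,0,-2,0,0,0],[1,0,0,-4,0,0,0],[1,0,0,-4,0,0,0],[1,0,0,-4,0,0,0],[1,0,0,-4,0,0,0]]' >/dev/null
python3 -m inch '[[1,0,0,-1,0,0,-0.0688],[1,0,0,-1,0,0,-0.0688],[1,0,0,0,0,0,-0.0688],[1,0,0,0,0,0,-0.0688],[1,0,0,0,0,0,-0.0688]]'
python3 -m inch '[[1,-1.33,-0.436,0,0,0,0],[1,-2.66,-0.871,0,0,0,0],[1,-2.66,-0.871,0,0,0,0],[1,-2.66,-0.871,0,0,0,0],[1,-2.66,-0.871,0,0,0,0]]' >/dev/null
python3 -m inch '[[1,-2.66,-0.871,0,0,0,0],[1,-2.66,-0.871,0,0,0,0],[1,-2.66,-0.871,0,0,0,0],[1,-2.66,-0.871,0,0,0,0],[1,-2.66,-0.871,0,0,0,0]]' >/dev/null
python3 -m inch '[[1,-2.66,-0.871,0,0,0,0],[1,-2.66,-0.871,0,0,0,0],[1,-2.66,-0.871,0,0,0,0],[1,-2.66,-0.871,0,0,0,0],[1,-2.66,-0.871,0,0,0,0]]' >/dev/null
python3 -m inch '[[1,-1.33,-0.436,0,0,0,0],[1,0,0,0,0,0,0],[1,0,0,0,0,0,0],[1,0,0,0,0,0,0],[1,0,0,0,0,0,0]]'
python3 - <<'E'
from h import *
p,d,K,R,t=wrist("w2")
E
```

```text
clock: 6.82
ee_pos: [460.9, -227.0, 261.4]
tool_rot: [179.9, 0.0, -84.2]
wrist_force: [-0.0, -0.6, -3.8]
finger_gap: 23.1
finger_force: 60.0
clock: 8.48
ee_pos: [552.3, 181.7, 261.7]
tool_rot: [-180.0, -0.0, -84.4]
wrist_force: [0.9, -0.6, -4.7]
finger_gap: 23.4
finger_force: 59.9
```

View pics/w2.png

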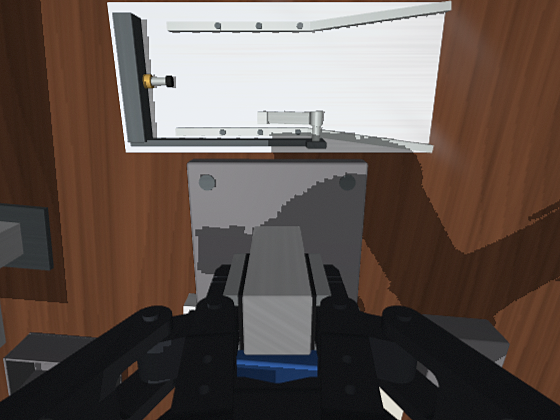

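The dock is fully visible: plunger face at (175,81), catch nose at (259,117), axle at (318,120), straight rails from (170,27) to (310,27) and (178,131) to (315,134). The carrier is held square below.

```bash
cat > m.py <<'E'
from h import *
p,d,K,R,t=load("w2.npz");W=world(d,K,R,t)
o=np.array([577.6,95.2]);
def fr(w,o,a): 
    a=np.radians(a);x=w[...,:2]-o
    return np.stack([x[...,0]*np.cos(a)+x[...,1]*np.sin(a),-x[...,0]*np.sin(a)+x[...,1]*np.cos(a),w[...,2]],-1)
E
python3 - <<'E'
from m import *
D=fr(W,o,5.59)
def fit(u0,u1,v0,v1):
    s=D[v0:v1,u0:u1].reshape(-1,3);s=s[(s[:,2]>18.5)&(s[:,2]<27)]
    x=np.arange(-30,90,8);r=[]
    for a in x:
        k=s[abs(s[:,0]-a)<4]
        if len(k)>8:r.append((a,np.percentile(k[:,1],3),np.percentile(k[:,1],97),np.median(k[:,2])))
    r=np.array(r);return r
for b in((165,315,15,40),(175,256,124,142)):
    r=fit(*b);print(r.round(1)[::3]);print("slopes deg",[np.degrees(np.polyfit(r[:,0],r[:,i],1)[0]).round(2) for i in(1,2)])
f=D[40:100,190:420].reshape(-1,3);print("floor z",np.median(f[:,2]),f[:,2].std())
for n,uv,z in(("plunger",(176,82),19),("nose R",(258,123),20),("nose L",(258,112),22),("far R corner",(107,3),12),("far L",(128,152),12),("near L",(436,152),12),("near R",(451,2),12),("carrier f-left",(188,163),None)):
    if z: print(n,fr(atz(np.array([uv]),z,K,R,t),o,5.59).round(1),D[uv[1],uv[0]].round(1))
E
```

```text
[[-30.  -56.1 -48.3  22.3]
 [ -6.  -56.1 -48.2  22. ]
 [ 18.  -56.1 -48.3  22.1]
 [ 42.  -56.1 -48.3  22.9]
 [ 66.  -56.1 -48.2  22.2]]
slopes deg [np.float64(-0.0), np.float64(-0.07)]
[[10.  46.  56.6 22.1]
 [34.  46.  56.6 22.1]
 [58.  46.  56.6 22.2]
 [82.  46.  56.6 21.9]]
slopes deg [np.float64(-0.04), np.float64(-0.01)]
floor z 12.237271543184683 24.731209560502045
plunger [[86.5 -0.1 19. ]] [88.6 -0.4 11.1]
nose R [[ 2.8 41.1 20. ]] [ 2.2 40.3 31.2]
nose L [[ 2.5 29.7 22. ]] [ 2.1 29.3 31.2]
far R corner [[150.2 -74.   12. ]] [150.4 -74.1  11.5]
far L [[147.7  72.9  12. ]] [152.2  74.5   1.1]
near L [[-193.5   73.1   12. ]] [-199.1   75.    -0.6]
near R [[-188.9  -74.7   12. ]] [-194.4  -77.6   -0.7]
```

```bash
python3 - <<'E'
from m import *
tcp=np.array([552.3,181.7]);T=fr(W,tcp,5.6)   # dock-parallel axes about the TCP
s=T[150:300,170:390].reshape(-1,3);print(np.median(s[:,2]))
s=s[(s[:,2]>222)&(s[:,2]<242)]
for i,(a,nm) in enumerate(((0,"along"),(1,"across"))): pass
e=[(a,s[abs(s[:,0]-a)<2][:,1].min()) for a in range(-40,41,10)];print("right edge",np.round(e,1).tolist(), np.degrees(np.polyfit(*np.array(e).T,1)[0]))
e=[(a,k[:,0].min(),k[:,0].max()) for a in range(-42,-15,5) for k in [s[abs(s[:,1]-a)<2.5]]];print(np.round(e,1).tolist(),np.median(s[:,2]))
E
```

```text
231.7666337067473
right edge [[-40.0, -44.0], [-30.0, -44.1], [-20.0, -44.0], [-10.0, -44.0], [0.0, -44.0], [10.0, -44.0], [20.0, -44.2], [30.0, -44.1], [40.0, -44.2]] -0.1481384305982161
[[-42.0, -45.2, 44.6], [-37.0, -44.8, 44.8], [-32.0, -44.6, 44.6], [-27.0, -44.9, 44.8], [-22.0, -45.1, 44.8], [-17.0, -44.9, 44.7]] 231.86260139934942
```

```bash
python3 -m inch '[[1,1.81,2.4,0,0,0,0],[1,1.81,2.4,0,0,0,0],[1,1.81,2.4,0,0,0,0],[1,1.81,2.4,0,0,0,0],[1,1.81,2.4,0,0,0,0]]' >/dev/null
python3 -m inch '[[1,0,0,1,0,0,0],[1,0,0,3,0,0,0],[1,0,0,3,0,0,0],[1,0,0,3,0,0,0],[1,0,0,3,0,0,0]]' >/dev/null
python3 -m inch '[[1,0,0,2,0,0,0],[1,0,0,2,0,0,0],[1,0,0,1,0,0,0],[1,0,0,0.5,0,0,0],[1,0,0,0,0,0,0]]'
python3 -m inch '[[1,0,0,0,0,0,0],[1,0,0,0,0,0,0],[1,0,0,0,0,0,0],[1,0,0,0,0,0,0],[1,0,0,0,0,0,0]]'
python3 - <<'E'
from h import *
p,d,K,R,t=wrist("w3")
E
```

```text
clock: 9.78
ee_pos: [441.7, 80.3, 76.0]
tool_rot: [180.0, -0.0, -84.4]
wrist_force: [-0.2, 0.2, -4.0]
finger_gap: 23.2
finger_force: 61.3
clock: 10.2
ee_pos: [442.1, 81.0, 76.8]
tool_rot: [-180.0, 0.0, -84.4]
wrist_force: [-0.1, 0.3, -3.6]
finger_gap: 23.4
finger_force: 61.3
```

View pics/w3.png

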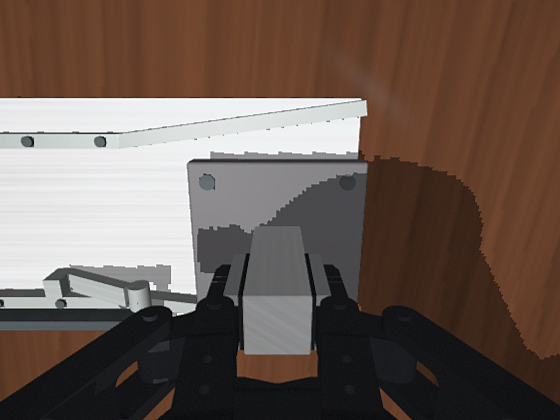

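The carrier hovers over the mouth, with its plate edge at row 160 and the right rail at row 140 (straight part). Checking the centring in this image before lowering.

```bash
python3 - <<'E'
from m import *
p,d,K,R,t=load("w3.npz");W=world(d,K,R,t);D=fr(W,o,5.59)
s=D[125:155,0:115].reshape(-1,3);s=s[(s[:,2]>19)&(s[:,2]<26)]
r=[(a,np.percentile(k[:,1],97)) for a in range(-45,100,8) for k in [s[abs(s[:,0]-a)<4]] if len(k)>8];print("rail R inner",np.round(r,1).tolist())
s=D[150:300,170:390].reshape(-1,3);s=s[(s[:,2]>38)&(s[:,2]<56)];print(np.median(s[:,2]))
print("plate R",[(a,s[abs(s[:,0]-a)<2][:,1].min().round(1)) for a in range(-175,-99,15)])
k=s[abs(s[:,1]+30)<8];print("plate x",k[:,0].min(),k[:,0].max())
f=D[100:170,340:375].reshape(-1,3);f=f[(f[:,2]>10)&(f[:,2]<14)];print("floor end",f[:,0].min())
E
```

```text
rail R inner [[-45.0, -48.1], [-37.0, -48.0], [-29.0, -48.5], [-21.0, -48.6], [-13.0, -48.5], [-5.0, -48.5], [3.0, -48.5], [11.0, -48.5], [19.0, -48.6]]
47.03281089118771
plate R [(-175, np.float64(-45.0)), (-160, np.float64(-45.0)), (-145, np.float64(-45.0)), (-130, np.float64(-45.0)), (-115, np.float64(-45.0)), (-100, np.float64(-45.1))]
plate x -181.45846639204814 -91.306852945021
floor end -183.93288398173053
```

```bash
python3 -m inch '[[1,0.12,0,0.5,0,0,0],[1,0,0,0.5,0,0,0],[1,0,0,0.5,0,0,0],[1,0,0,0.4,0,0,0],[1,0,0,0.1,0,0,0]]'
python3 -m inch '[[1,0,0,0.1,0,0,0],[1,0,0,0,0,0,0],[1,0,0,0,0,0,0],[1,0,0,0,0,0,0],[1,0,0,0,0,0,0]]'
python3 -m inch '[[1,0,0,0.1,0,0,0],[1,0,0,0,0,0,0],[1,0,0,0,0,0,0],[1,0,0,0,0,0,0],[1,0,0,0,0,0,0]]'
python3 -m inch '[[1,0,0,0.1,0,0,0],[1,0,0,0,0,0,0],[1,0,0,0,0,0,0],[1,0,0,0,0,0,0],[1,0,0,0,0,0,0]]'
```

```text
clock: 10.67
ee_pos: [441.4, 79.3, 54.9]
tool_rot: [179.9, -0.0, -84.4]
wrist_force: [-0.8, -0.4, -3.9]
finger_gap: 23.3
finger_force: 61.4
clock: 11.08
ee_pos: [442.1, 79.7, 55.6]
tool_rot: [-180.0, 0.0, -84.4]
wrist_force: [0.1, -0.9, -5.0]
finger_gap: 23.3
finger_force: 61.4
clock: 11.5
ee_pos: [442.0, 79.6, 54.3]
tool_rot: [-180.0, -0.0, -84.4]
wrist_force: [-0.4, 0.0, -3.5]
finger_gap: 23.2
finger_force: 61.4
clock: 11.92
ee_pos: [442.2, 79.7, 53.9]
tool_rot: [-180.0, -0.0, -84.4]
wrist_force: [-1.7, -1.0, 3.8]
finger_gap: 23.5
finger_force: 62.2
```

```bash
python3 -m inch '[[1,0,0,-0.03,0,0,0],[1,0,-0.5,0,0,0,0],[1,0,-0.5,0,0,0,0],[1,0,-0.5,0,0,0,0],[1,0,-0.5,0,0,0,0]]'
python3 -m inch '[[1,0,-0.5,0,0,0,0],[1,0,-0.5,0,0,0,0],[1,0,-0.5,0,0,0,0],[1,0,-0.5,0,0,0,0],[1,0,-0.5,0,0,0,0]]'
python3 -m inch '[[1,0,-0.4,0,0,0,0],[1,0,-0.4,0,0,0,0],[1,0,-0.4,0,0,0,0],[1,0,-0.4,0,0,0,0],[1,0,0,0,0,0,0]]'
```

```text
clock: 12.33
ee_pos: [462.1, 81.5, 53.9]
tool_rot: [180.0, -0.0, -84.4]
wrist_force: [-8.2, -1.4, 1.9]
finger_gap: 23.2
finger_force: 62.1
clock: 12.75
ee_pos: [487.1, 83.9, 53.9]
tool_rot: [180.0, -0.0, -84.4]
wrist_force: [-13.3, -3.1, 6.8]
finger_gap: 23.3
finger_force: 62.5
clock: 13.17
ee_pos: [503.8, 85.6, 53.9]
tool_rot: [-179.9, -0.0, -84.4]
wrist_force: [0.3, -0.3, 3.0]
finger_gap: 23.5
finger_force: 62.3
```

```bash
python3 -m inch '[[1,0,0,-0.04,0,0,0],[1,0,-0.2,0,0,0,0],[1,0,-0.3,0,0,0,0],[1,0,-0.3,0,0,0,0],[1,0,-0.3,0,0,0,0]]'
python3 -m inch '[[1,0,-0.3,0,0,0,0],[1,0,-0.3,0,0,0,0],[1,0,-0.3,0,0,0,0],[1,0,-0.3,0,0,0,0],[1,0,-0.3,0,0,0,0]]'
```

```text
clock: 13.58
ee_pos: [512.9, 86.4, 54.0]
tool_rot: [179.9, -0.0, -84.4]
wrist_force: [-5.2, -0.4, 7.0]
finger_gap: 23.4
finger_force: 62.9
clock: 14.0
ee_pos: [527.8, 87.8, 54.0]
tool_rot: [179.9, -0.0, -84.4]
wrist_force: [-19.8, -2.4, 13.8]
finger_gap: 23.7
finger_force: 63.7
```

```bash
python3 -m inch '[[1,0,0,-0.05,0,0,0],[1,0,0,0,0,0,0],[1,0,0,0,0,0,0],[1,0,0,0,0,0,0],[1,0,0,0,0,0,0]]'
python3 -m inch '[[1,0,0,-0.05,0,0,0],[1,0,0,0,0,0,0],[1,0,0,0,0,0,0],[1,0,0,0,0,0,0],[1,0,0,0,0,0,0]]'
python3 - <<'E'
from h import *
from bench import readout
s=readout.get_state();print(s["wrist_torque"],s["wrist_force"],s["tool_rot"])
p,d,K,R,t=wrist("w4")
E
```

```text
clock: 14.42
ee_pos: [528.4, 88.1, 54.0]
tool_rot: [180.0, -0.0, -84.4]
wrist_force: [0.4, -0.7, -3.5]
finger_gap: 23.0
finger_force: 61.6
clock: 14.83
ee_pos: [528.4, 88.2, 54.8]
tool_rot: [180.0, -0.0, -84.4]
wrist_force: [-0.7, -0.8, -5.2]
finger_gap: 23.2
finger_force: 61.4
[-0.0527628   0.08414397  0.00244757] [-0.67242636 -0.81000449 -5.16287012] [ 1.79972010e+02 -1.89830365e-03 -8.43826892e+01]
```

View pics/w4.png

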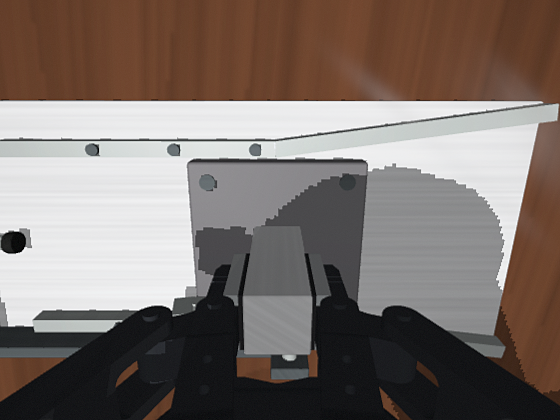

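```bash
python3 -m inch '[[1,0,0,0.04,0,0,0],[1,0,-0.2,0,0,0,0],[1,0,-0.2,0,0,0,0],[1,0,-0.2,0,0,0,0],[1,0,-0.2,0,0,0,0]]'
python3 -m inch '[[1,0,-0.2,0,0,0,0],[1,0,-0.2,0,0,0,0],[1,0,-0.2,0,0,0,0],[1,0,-0.2,0,0,0,0],[1,0,-0.2,0,0,0,0]]'
python3 -m inch '[[1,0,-0.3,0,0,0,0],[1,0,-0.3,0,0,0,0],[1,0,-0.3,0,0,0,0],[1,0,-0.3,0,0,0,0],[1,0,-0.3,0,0,0,0]]'
```

```text
clock: 15.3
ee_pos: [536.8, 89.0, 54.6]
tool_rot: [-180.0, -0.0, -84.4]
wrist_force: [-0.1, 0.0, -5.0]
finger_gap: 23.3
finger_force: 61.3
clock: 15.72
ee_pos: [546.7, 89.9, 54.6]
tool_rot: [180.0, -0.0, -84.4]
wrist_force: [-0.5, 1.3, -3.8]
finger_gap: 23.3
finger_force: 61.3
clock: 16.13
ee_pos: [561.8, 91.4, 54.6]
tool_rot: [180.0, -0.0, -84.4]
wrist_force: [-0.7, -0.1, -4.2]
finger_gap: 23.6
finger_force: 61.3
```

```bash
python3 -m inch '[[1,0,0,0.04,0,0,0],[1,0,-0.3,0,0,0,0],[1,0,-0.3,0,0,0,0],[1,0,-0.3,0,0,0,0],[1,0,-0.3,0,0,0,0]]'
python3 -m inch '[[1,0,-0.3,0,0,0,0],[1,0,-0.3,0,0,0,0],[1,0,-0.3,0,0,0,0],[1,0,-0.3,0,0,0,0],[1,0,-0.3,0,0,0,0]]'
python3 -m inch '[[1,0,-0.3,0,0,0,0],[1,0,-0.3,0,0,0,0],[1,0,-0.3,0,0,0,0],[1,0,-0.3,0,0,0,0],[1,0,-0.1,0,0,0,0]]'
```

```text
clock: 16.55
ee_pos: [573.7, 92.6, 54.2]
tool_rot: [-180.0, -0.0, -84.4]
wrist_force: [-0.9, 0.4, -4.5]
finger_gap: 23.3
finger_force: 61.4
clock: 16.97
ee_pos: [588.6, 94.0, 54.2]
tool_rot: [180.0, -0.0, -84.4]
wrist_force: [0.0, -0.3, -5.4]
finger_gap: 23.2
finger_force: 61.3
clock: 17.38
ee_pos: [601.7, 95.3, 54.1]
tool_rot: [-180.0, -0.0, -84.4]
wrist_force: [0.3, -0.9, -5.4]
finger_gap: 23.5
finger_force: 61.3
```

```bash
python3 -m inch '[[1,0,0,0.04,0,0,0],[1,0,-0.2,0,0,0,0],[1,0,-0.2,0,0,0,0],[1,0,-0.2,0,0,0,0],[1,0,-0.2,0,0,0,0]]'
python3 -m inch '[[1,0,-0.2,0,0,0,0],[1,0,-0.2,0,0,0,0],[1,0,-0.2,0,0,0,0],[1,0,-0.1,0,0,0,0],[1,0,0,0,0,0,0]]'
python3 -m inch '[[1,0,-0.1,0,0,0,0],[1,0,-0.1,0,0,0,0],[1,0,-0.1,0,0,0,0],[1,0,0,0,0,0,0],[1,0,0,0,0,0,0]]'
```

```text
clock: 17.8
ee_pos: [609.3, 96.0, 54.0]
tool_rot: [180.0, -0.0, -84.4]
wrist_force: [-1.5, -0.1, -2.4]
finger_gap: 23.5
finger_force: 61.6
clock: 18.22
ee_pos: [616.5, 96.7, 54.0]
tool_rot: [-180.0, -0.0, -84.4]
wrist_force: [-1.0, -0.9, -2.4]
finger_gap: 23.2
finger_force: 61.7
clock: 18.63
ee_pos: [619.3, 97.0, 54.0]
tool_rot: [-180.0, -0.0, -84.4]
wrist_force: [-1.0, 0.2, -0.8]
finger_gap: 23.4
finger_force: 61.8
```

```bash
for i in 1; do
python3 -m inch '[[1,0,-0.1,0,0,0,0],[1,0,0,0,0,0,0],[1,0,0,0,0,0,0],[1,0,0,0,0,0,0],[1,0,0,0,0,0,0]]'|grep -E "ee|force"
python3 -m inch '[[1,0,-0.1,0,0,0,0],[1,0,0,0,0,0,0],[1,0,0,0,0,0,0],[1,0,0,0,0,0,0],[1,0,0,0,0,0,0]]'|grep -E "ee|force"
python3 -m inch '[[1,0,-0.1,0,0,0,0],[1,0,0,0,0,0,0],[1,0,0,0,0,0,0],[1,0,0,0,0,0,0],[1,0,0,0,0,0,0]]'|grep -E "ee|force"
python3 -m inch '[[1,0,-0.1,0,0,0,0],[1,0,0,0,0,0,0],[1,0,0,0,0,0,0],[1,0,0,0,0,0,0],[1,0,0,0,0,0,0]]'|grep -E "ee|force"
done
```

```text
ee_pos: [620.3, 97.1, 53.9]
wrist_force: [-1.4, -1.0, 0.5]
finger_force: 61.9
ee_pos: [621.2, 97.2, 53.9]
wrist_force: [-3.2, -0.6, 1.7]
finger_force: 62.1
ee_pos: [622.2, 97.4, 54.0]
wrist_force: [-3.5, 0.5, 1.2]
finger_force: 62.2
ee_pos: [623.2, 97.4, 54.0]
wrist_force: [-4.2, -0.8, 2.7]
finger_force: 62.3
```

```bash
python3 -m inch '[[1,0,0,-0.03,0,0,0],[1,0,-0.1,0,0,0,0],[1,0,0,0,0,0,0],[1,0,0,0,0,0,0],[1,0,0,0,0,0,0]]'|grep -E "ee|t_force"
python3 -m inch '[[1,0,-0.1,0,0,0,0],[1,0,0,0,0,0,0],[1,0,0,0,0,0,0],[1,0,0,0,0,0,0],[1,0,0,0,0,0,0]]'|grep -E "ee|t_force"
python3 - <<'E'
from h import *
from bench import eyes
p,d,K,R,t=wrist("w5")
q,_=eyes.camera("side");np.save("side1.npy",q)
a=cv2.resize(q[155:235,235:385],(750,400),interpolation=3)
cv2.imwrite("pics/s1.png",cv2.cvtColor(a,4))
E
```

```text
ee_pos: [623.5, 97.4, 54.0]
wrist_force: [-6.2, -0.6, 3.9]
ee_pos: [624.1, 97.5, 54.0]
wrist_force: [-8.7, -0.5, 5.3]
```

View pics/s1.png

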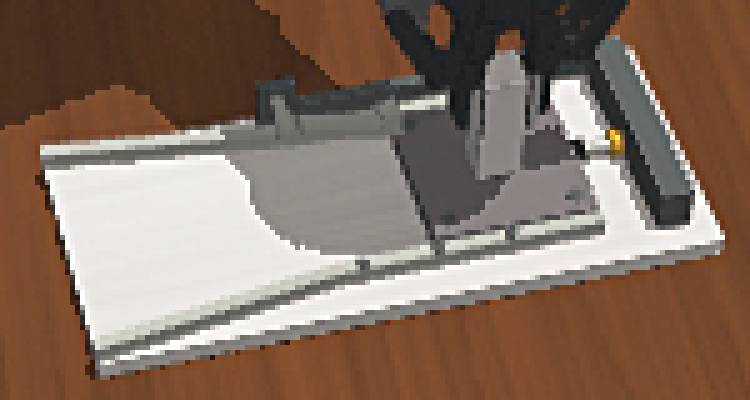

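Side view: plunger face at (573,150) touches the plate's front, and the rear edge (400,140) is about at the catch nose (395,125). Continue in 1 mm steps, comparing the catch patch each time.

```bash
cat > chk.py <<'E'
from h import *
from bench import eyes
import sys
q,_=eyes.camera("side");n=sys.argv[1];np.save(f"side{n}.npy",q)
f=np.load("side1.npy").astype(int)
P=np.abs(q.astype(int)-f).sum(-1)[165:192,285:322]
ys,xs=np.where(P>60)
print("patch diff",(P>60).sum(),"centre",(xs.mean()+285,ys.mean()+165) if len(xs) else None)
E
python3 -m inch '[[1,0,0,-0.03,0,0,0],[1,0,-0.1,0,0,0,0],[1,0,0,0,0,0,0],[1,0,0,0,0,0,0],[1,0,0,0,0,0,0]]'|grep -E "ee|t_force"
python3 chk.py 2
python3 -m inch '[[1,0,-0.1,0,0,0,0],[1,0,0,0,0,0,0],[1,0,0,0,0,0,0],[1,0,0,0,0,0,0],[1,0,0,0,0,0,0]]'|grep -E "ee|t_force"
python3 chk.py 3
```

```text
ee_pos: [624.8, 97.5, 54.1]
wrist_force: [-10.1, -0.4, 4.2]
patch diff 14 centre (np.float64(314.0), np.float64(181.35714285714286))
ee_pos: [625.5, 97.6, 54.1]
wrist_force: [-11.1, -1.0, 5.0]
patch diff 25 centre (np.float64(314.2), np.float64(178.12))
```

```bash
python3 -m inch '[[1,0,0,-0.03,0,0,0],[1,0,-0.1,0,0,0,0],[1,0,0,0,0,0,0],[1,0,0,0,0,0,0],[1,0,0,0,0,0,0]]'|grep -E "ee|t_force"
python3 chk.py 4
python3 -m inch '[[1,0,-0.1,0,0,0,0],[1,0,0,0,0,0,0],[1,0,0,0,0,0,0],[1,0,0,0,0,0,0],[1,0,0,0,0,0,0]]'|grep -E "ee|t_force"
python3 chk.py 5
python3 - <<'E'
import numpy as np,cv2
r=[cv2.resize(np.load(f"side{i}.npy")[160:195,275:330],(385,245),interpolation=3) for i in(1,3,4,5)]
cv2.imwrite("pics/cmp.png",cv2.cvtColor(np.vstack([np.hstack(r[:2]),np.hstack(r[2:])]),4))
E
```

```text
ee_pos: [626.2, 97.7, 54.2]
wrist_force: [-13.0, 0.4, 4.5]
patch diff 41 centre (np.float64(313.609756097561), np.float64(178.3170731707317))
ee_pos: [626.9, 97.7, 54.2]
wrist_force: [-13.7, 0.7, 6.2]
patch diff 51 centre (np.float64(312.7647058823529), np.float64(178.49019607843138))
```

View pics/cmp.png

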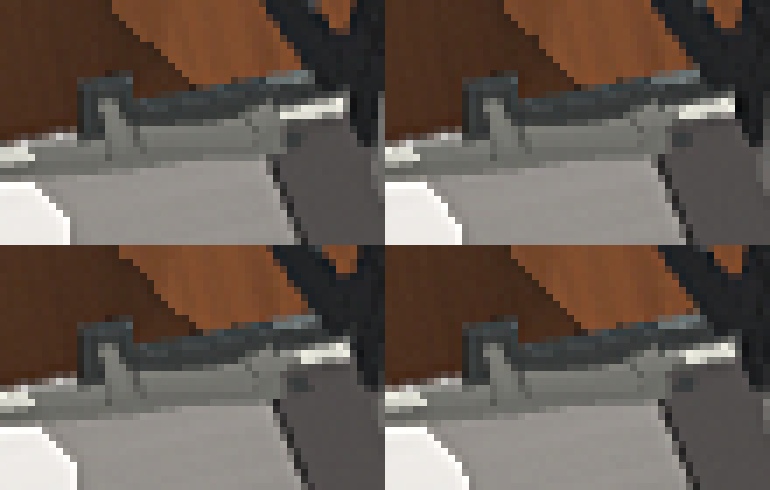

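The four frames show the catch still up (arm level at about (200,130) in each panel). I'll use side-camera depth for the nose height.

```bash
cat > chk.py <<'E'
from h import *
from m import fr,o
from bench import eyes
def hh(d,K,R,t):
    D=fr(world(d,K,R,t),o,5.59).reshape(-1,3)
    out=[]
    for a in(-40,-30,-20,-10,-4):
        k=D[(abs(D[:,0]-a)<4)&(D[:,1]>27)&(D[:,1]<43)&(D[:,2]>9)&(D[:,2]<60)]
        out.append((a,len(k),np.percentile(k[:,2],85).round(1) if len(k) else None))
    return out
if __name__=="__main__":
    p,d,K,R,t=load("side0.npz");print("ref",hh(d,K,R,t))
    p,d=eyes.camera("side");print("now",hh(d,K,R,t));np.savez("sidenow.npz",p=p,d=d)
E
python3 chk.py
python3 -m inch '[[1,0,0,-0.02,0,0,0],[1,0,-0.1,0,0,0,0],[1,0,0,0,0,0,0],[1,0,0,0,0,0,0],[1,0,0,0,0,0,0]]'|grep -E "ee|t_force"
python3 chk.py
```

```text
ref [(-40, 25, np.float64(36.7)), (-30, 27, np.float64(32.7)), (-20, 20, np.float64(29.3)), (-10, 20, np.float64(24.6)), (-4, 25, np.float64(31.8))]
now [(-40, 24, np.float64(40.2)), (-30, 29, np.float64(38.4)), (-20, 23, np.float64(34.7)), (-10, 27, np.float64(30.9)), (-4, 29, np.float64(39.0))]
ee_pos: [627.5, 97.8, 54.3]
wrist_force: [-14.2, 0.5, 6.0]
ref [(-40, 25, np.float64(36.7)), (-30, 27, np.float64(32.7)), (-20, 20, np.float64(29.3)), (-10, 20, np.float64(24.6)), (-4, 25, np.float64(31.8))]
now [(-40, 24, np.float64(40.4)), (-30, 25, np.float64(36.9)), (-20, 25, np.float64(34.6)), (-10, 24, np.float64(33.3)), (-4, 26, np.float64(40.6))]
```

```bash
python3 -m inch '[[1,0,-0.08,0,0,0,0],[1,0,0,0,0,0,0],[1,0,0,0,0,0,0],[1,0,0,0,0,0,0],[1,0,0,0,0,0,0]]'|grep -E "ee|t_force"
python3 chk.py|tail -1
```

```text
ee_pos: [628.0, 97.8, 54.3]
wrist_force: [-15.7, 0.4, 6.8]
now [(-40, 22, np.float64(41.4)), (-30, 24, np.float64(38.0)), (-20, 28, np.float64(34.1)), (-10, 25, np.float64(32.5)), (-4, 35, np.float64(39.0))]
```

```bash
python3 -c "
from bench import readout;s=readout.get_state();print(s['clock'],s['wrist_torque'],s['tool_rot'],s['wrist_force'])"
```

```text
24.0833 [-0.00731624  5.58446654  0.07389603] [ 1.79603159e+02 -5.16284040e-02 -8.43761851e+01] [-16.05395014   0.35494219   7.64069681]
```

```bash
python3 -m inch '[[1,0,-0.08,-0.02,0,0,0],[1,0,0,0,0,0,0],[1,0,0,0,0,0,0],[1,0,0,0,0,0,0],[1,0,0,0,0,0,0]]'|grep -E "ee|t_force"
python3 chk.py|tail -1
```

```text
ee_pos: [628.6, 97.8, 54.3]
wrist_force: [-16.6, -0.4, 8.5]
now [(-40, 27, np.float64(38.6)), (-30, 23, np.float64(37.7)), (-20, 21, np.float64(35.3)), (-10, 26, np.float64(33.2)), (-4, 28, np.float64(39.2))]
```

```bash
python3 -m inch '[[1,0,-0.08,-0.04,0,0,0],[1,0,0,0,0,0,0],[1,0,0,0,0,0,0],[1,0,0,0,0,0,0],[1,0,0,0,0,0,0]]'|grep -E "ee|t_force"
python3 chk.py|tail -1
python3 - <<'E'
import numpy as np,cv2
q=np.load("sidenow.npz")["p"]
cv2.imwrite("pics/n.png",cv2.cvtColor(cv2.resize(q[160:205,275:365],(800,400),interpolation=3),4))
E
```

```text
ee_pos: [629.1, 97.9, 54.3]
wrist_force: [-16.3, -0.4, 6.9]
now [(-40, 24, np.float64(39.7)), (-30, 28, np.float64(38.3)), (-20, 28, np.float64(34.8)), (-10, 24, np.float64(32.9)), (-4, 30, np.float64(37.3))]
```

View pics/n.png

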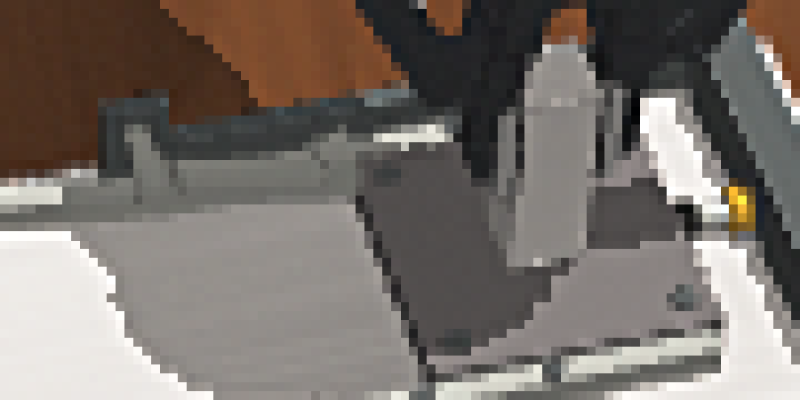

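The nose at (345,150) is still riding on the plate's rear edge at (365,170), and the plunger is partly in. A little more.

```bash
python3 -m inch '[[1,0,-0.08,-0.04,0,0,0],[1,0,0,0,0,0,0],[1,0,0,0,0,0,0],[1,0,0,0,0,0,0],[1,0,0,0,0,0,0]]'|grep -E "ee|t_force"
python3 chk.py|tail -1
```

```text
ee_pos: [629.7, 98.0, 54.5]
wrist_force: [-17.6, 0.0, 6.1]
now [(-40, 22, np.float64(37.8)), (-30, 30, np.float64(32.0)), (-20, 23, np.float64(28.3)), (-10, 18, np.float64(25.0)), (-4, 27, np.float64(30.9))]
```

The catch has dropped (heights match the shut reference). Ease back onto the catch.

```bash
python3 -m inch '[[1,0,0.05,0,0,0,0],[1,0,0.05,0,0,0,0],[1,0,0.05,0,0,0,0],[1,0,0.05,0,0,0,0],[1,0,0.05,0,0,0,0]]'|grep -E "ee|t_force"
python3 -m inch '[[1,0,0.05,0,0,0,0],[1,0,0.05,0,0,0,0],[1,0,0.05,0,0,0,0],[1,0,0.05,0,0,0,0],[1,0,0,0,0,0,0]]'|grep -E "ee|t_force"
python3 chk.py|tail -1
```

```text
ee_pos: [628.7, 97.9, 54.2]
wrist_force: [-8.1, -0.1, 1.3]
ee_pos: [627.1, 97.8, 54.2]
wrist_force: [-7.5, -0.4, -0.5]
now [(-40, 25, np.float64(37.8)), (-30, 25, np.float64(32.2)), (-20, 21, np.float64(29.7)), (-10, 20, np.float64(26.5)), (-4, 27, np.float64(30.2))]
```

```bash
python3 -m inch '[[1,0,0.05,0,0,0,0],[1,0,0.05,0,0,0,0],[1,0,0,0,0,0,0],[1,0,0,0,0,0,0],[1,0,0,0,0,0,0]]'|grep -E "ee|t_force|rot"
python3 -m inch '[[1,0,0.05,0,0,0,0],[1,0,0,0,0,0,0],[1,0,0,0,0,0,0],[1,0,0,0,0,0,0],[1,0,0,0,0,0,0]]'|grep -E "ee|t_force|rot"
```

```text
ee_pos: [626.6, 97.7, 54.2]
tool_rot: [179.8, -0.0, -84.4]
wrist_force: [-4.6, 0.2, -3.1]
ee_pos: [626.5, 97.8, 54.4]
tool_rot: [179.9, -0.0, -84.4]
wrist_force: [-3.4, -0.8, -10.3]
```

```bash
python3 -m inch '[[1,0,0.03,0.05,0,0,0],[1,0,0,0,0,0,0],[1,0,0,0,0,0,0],[1,0,0,0,0,0,0],[1,0,0,0,0,0,0]]'|grep -E "ee|t_force|rot"
python3 -m inch '[[1,0,0,0.05,0,0,0],[1,0,0,0,0,0,0],[1,0,0,0,0,0,0],[1,0,0,0,0,0,0],[1,0,0,0,0,0,0]]'|grep -E "ee|t_force|rot"
python3 chk.py|tail -1
```

```text
ee_pos: [626.6, 97.8, 54.9]
tool_rot: [179.9, -0.0, -84.4]
wrist_force: [-3.1, -0.0, -11.7]
ee_pos: [626.7, 97.7, 54.9]
tool_rot: [180.0, -0.0, -84.4]
wrist_force: [-5.2, -0.3, -10.2]
now [(-40, 26, np.float64(36.4)), (-30, 26, np.float64(33.6)), (-20, 24, np.float64(28.9)), (-10, 19, np.float64(26.3)), (-4, 28, np.float64(31.5))]
```

```bash
python3 -m inch '[[1,0,0,0.04,0,0,0],[1,0,0,0.03,0,0,0],[1,0,0,0,0,0,0],[1,0,0,0,0,0,0],[1,0,0,0,0,0,0]]'|grep -E "ee|t_force|rot"
python3 -m inch '[[1,0,0,0.03,0,0,0],[1,0,0,0,0,0,0],[1,0,0,0,0,0,0],[1,0,0,0,0,0,0],[1,0,0,0,0,0,0]]'|grep -E "ee|t_force|rot"
```

```text
ee_pos: [626.6, 97.6, 55.0]
tool_rot: [180.0, -0.0, -84.4]
wrist_force: [-7.2, -0.2, -6.5]
ee_pos: [626.6, 97.6, 54.9]
tool_rot: [180.0, -0.0, -84.4]
wrist_force: [-7.8, -0.8, -5.6]
```

```bash
python3 -m inch '[[1,0,0,0.05,0,0,0],[1,0,0,0,0,0,0],[1,0,0,0,0,0,0],[1,0,0,0,0,0,0],[1,0,0,0,0,0,0]]'|grep -E "ee|t_force|rot"
python3 -m inch '[[1,0,0.02,0.04,0,0,0],[1,0,0,0,0,0,0],[1,0,0,0,0,0,0],[1,0,0,0,0,0,0],[1,0,0,0,0,0,0]]'|grep -E "ee|t_force|rot"
python3 chk.py|tail -1
```

```text
ee_pos: [626.8, 97.6, 54.8]
tool_rot: [180.0, -0.0, -84.4]
wrist_force: [-8.3, -1.7, -3.8]
ee_pos: [626.8, 97.6, 54.8]
tool_rot: [-180.0, -0.0, -84.4]
wrist_force: [-8.4, -0.0, -3.4]
now [(-40, 27, np.float64(37.2)), (-30, 26, np.float64(32.6)), (-20, 21, np.float64(29.1)), (-10, 17, np.float64(25.5)), (-4, 23, np.float64(31.7))]
```

```bash
python3 -m inch '[[1,0,0.04,0,0,0,0],[1,0,0.04,0,0,0,0],[1,0,0,0,0,0,0],[1,0,0,0,0,0,0],[1,0,0,0,0,0,0]]'|grep -E "ee|t_force|rot"
python3 -m inch '[[0.7,0,0,0,0,0,0],[0.68,0,0,0,0,0,0],[0.66,0,0,0,0,0,0],[0.6,0,0,0,0,0,0],[0.5,0,0,0,0,0,0]]' 20
python3 chk.py|tail -1
python3 -m inch '[[0.4,0,0,0,0,0,0],[0.4,0,0,0,0,0,0],[0.4,0,0,0,0,0,0],[0.4,0,0,0,0,0,0],[0.4,0,0,0,0,0,0]]'
```

```text
ee_pos: [626.5, 97.6, 54.8]
tool_rot: [-179.9, -0.0, -84.4]
wrist_force: [-5.6, -0.6, -5.6]
clock: 30.63
ee_pos: [627.5, 97.9, 54.8]
tool_rot: [-179.8, 0.0, -84.4]
wrist_force: [0.1, -0.3, 0.2]
finger_gap: 42.6
finger_force: 0.0
now [(-40, 24, np.float64(36.1)), (-30, 25, np.float64(32.8)), (-20, 25, np.float64(30.3)), (-10, 18, np.float64(25.6)), (-4, 23, np.float64(31.9))]
clock: 31.1
ee_pos: [626.1, 97.7, 53.0]
tool_rot: [-180.0, -0.0, -84.4]
wrist_force: [0.2, -0.6, 0.2]
finger_gap: 51.3
finger_force: 0.0
```

Released. Lift clear, then swing aside for a clean look.

```bash
python3 -m inch '[[0.4,0,0,-1,0,0,0],[0.4,0,0,-2,0,0,0],[0.4,0,0,-3,0,0,0],[0.4,0,0,-3.5,0,0,0],[0.4,0,0,-3.5,0,0,0]]' >/dev/null
python3 -m inch '[[0.4,0,0,-3.5,0,0,0],[0.4,-2,0,-2,0,0,0],[0.4,-3,0,0,0,0,0],[0.4,-3,0,0,0,0,0],[0.4,-2,0,0,0,0,0]]' >/dev/null
python3 -m inch '[[0.4,0,0,0,0,0,0],[0.4,0,0,0,0,0,0],[0.4,0,0,0,0,0,0],[0.4,0,0,0,0,0,0],[0.4,0,0,0,0,0,0]]'
python3 chk.py|tail -1
python3 - <<'E'
from h import *
from m import fr,o
p,d,K,R,t=wrist("w9");D=fr(world(d,K,R,t),o,5.59)
s=D.reshape(-1,3);k=s[(abs(s[:,2]-24)<3)&(abs(s[:,1])<40)&(s[:,0]>-15)&(s[:,0]<110)&(abs(s[:,1]+25)<12)]
print("plate x",np.percentile(k[:,0],[.5,99.5]),"z",np.median(k[:,2]))
for q in((5,-38),(85,-38),(60,30),(10,10)):
    e=s[(abs(s[:,0]-q[0])<4)&(abs(s[:,1]-q[1])<4)];print(q,len(e),np.median(e[:,2]) if len(e) else None)
E
```

```text
clock: 32.35
ee_pos: [616.4, 196.3, 238.4]
tool_rot: [-180.0, -0.0, -84.5]
wrist_force: [-0.7, 0.3, 0.1]
finger_gap: 51.3
finger_force: 0.0
now [(-40, 25, np.float64(37.1)), (-30, 27, np.float64(34.2)), (-20, 22, np.float64(30.0)), (-10, 21, np.float64(26.5)), (-4, 24, np.float64(31.6))]
plate x [ 3.89264285 92.79454846] z 24.532966001001526
(5, -38) 65 24.102795870604666
(85, -38) 81 25.186182341523104
(60, 30) 64 25.00041473499884
(10, 10) 77 24.60857092085275
```

View pics/w9.png

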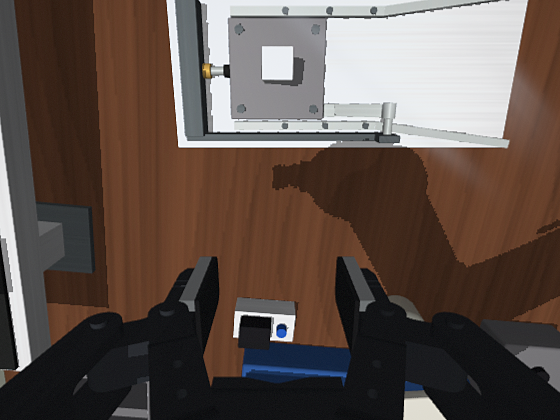

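The carrier sits between the rails, plunger on its front at (228,71), catch nose shut behind its rear edge at (328,108). A quick flatness check against the dock floor.

```bash
python3 - <<'E'
from h import *
from m import fr,o
p,d,K,R,t=wrist("w10");s=fr(world(d,K,R,t),o,5.59).reshape(-1,3)
def pl(k):
    for _ in range(3):
        c,*_r=np.linalg.lstsq(np.c_[k[:,:2],np.ones(len(k))],k[:,2],rcond=None);e=k[:,2]-np.c_[k[:,:2],np.ones(len(k))]@c;k=k[abs(e)<2*e.std()]
    return len(k),c
b=(s[:,0]>6)&(s[:,0]<88)&(abs(s[:,1]+1)<40)&(abs(s[:,2]-24)<4)&~((abs(s[:,0]-47)<18)&(abs(s[:,1]+5)<22));print("plate",pl(s[b]))
f=(abs(s[:,2]-12)<4)&(abs(s[:,1])<42)&(s[:,0]<-5)&(s[:,0]>-150);f|=(abs(s[:,2]-12)<4)&(s[:,0]>96)&(s[:,0]<110)&(abs(s[:,1])<45);print("floor",pl(s[f]))
E
```

```text
plate (5320, array([2.35041914e-03, 9.26029425e-03, 2.46974384e+01]))
floor (12564, array([-5.50342598e-04, -1.39880032e-03,  1.22474694e+01]))
```

```bash
python3 -c "
from bench import job;print(job.close_job())"
```

```text
the job is handed in; nothing more can be done
None
```

The carrier is loaded and held in the dock: the catch dropped shut behind it, the buffer bears on its front, and the robot is clear. The last depth fit put its left side up to about 1 mm high, which I left as it was; the job is handed in.

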